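# Lower the pen on the loaded marking stand

### The arm

A 7-joint arm with a two-finger parallel gripper is mounted at the origin on a cart in front of the work surface, level with it; the furniture and walls round the work are solid. World frame = base frame: x ahead of the robot, y to its left, z up, the work surface at z = 0. Lengths are in m, angles in rad, forces in N, time in s.
With the tool pointing down it reaches from about 0.425 to 0.875 m from the base axis. Payload 8.4 kg.
Tool frame: the origin (TCP) lies between the finger pads; the fingertips stand 22 mm ahead of it and the grasp point (between the pads) lies 3 mm ahead of it (ctrl.tips_ahead is the distance from the TCP to the fingertips, in m); z points along the fingers, y is the line along which they close (so a half turn about z gives the same grasp; the last joint's range is limited). The gripper opens to 85 mm and grips with 20 to 120 N. Pads are 22 mm wide; open, the fingers measure 114 mm over their backs; the gripper's body (76 mm by 85 mm) begins 54 mm behind the grasp point. The pads swing forward as they close: fully open they stand 13 mm farther back than shut.
Start: joints at [-1.213, 0.333, 0.04, 1.465, -0.013, 1.343, -0.059], TCP at [0.287, 0.583, 0.253] pointing down, gripper open.
Joint ranges: [-2.58, 2.58], [-0.38, 2.09], [-1.3, 1.39], [0.25, 2.4], [-1.5, 4.64], [0.08, 2.09], [-2.65, 2.65]. Speed limits (rad/s): [2.22, 2.22, 2.79, 2.79, 3.14, 3.14, 3.14].

### API

Orientations are given as a unit quaternion [w, x, y, z].
In Python, from workcell import ctrl, cams gives the robot as it stands.
- The arm moves only by the tool drive_tool, never from a script. Its argument "moves" is one flat list of numbers, 7 for each row, row after row: the shift along the tool's x, y, z as a fraction of full scale, then the turn, a rotation vector about the tool's x, y, z as a fraction of full scale, then the closure in counts, from 0 (fully open) to 255 (shut). A call has 1 to 10 rows; each row shifts and turns the commanded pose from where the row before left it, along the tool's axes as they then stand; what a row does not reach is not made up. Full scale, the value 1, is 0.025 m for a shift and 8 degrees for a turn. A row lasts 1/8 s, in which the tool goes at most 62.5 mm and 10.7 degrees, less where a joint would pass 70% of its speed; a pose out of reach is approached as far as the arm can. A call with a number of a shift or a turn outside -1 to 1 is refused whole. A call with a gripper value outside its range is refused whole. The fingers move at their own pace and stop on an object; the grip force is fixed at half the most. Time passes only in rows, so rows that do not move let the fingers close. It gives the time, the measured TCP pose, the force, the opening and the grip force at its end, in the units of the state.
- ctrl.sense(): the state, without advancing time (a new reading comes with each control period).
- cams.grab_frame(name): name is "scene" or "top"; returns (picture, depth): 420x560x3 uint8, blue, green, red; 420x560 float32, m along the optical axis (not along the pixel's ray), 0 where there is no reading.
- cams.camera_params(name): a dict with "fx", "fy", "cx", "cy" (pixels), "R" (3x3) and "t" (3): a world point X has camera coordinates R X + t. Camera axes: x right, y down, z forward; pixel columns grow to the right and rows downward; lengths in m; the calibration is good to about 2 mm. A picture is of the moment at which its call begins. camera_params takes no time and is no camera call.
- ctrl.close_job(): hands the job in; it is judged then, once.
The state is a dict: "t": time; "joints": joint angles; "dq": joint speeds; "tau": joint torques, N m; "ee_pos": TCP position; "ee_rot": TCP orientation; "force": force on the tool from outside, world axes, zero at the start; "torque": the same for the moment, N m; "opening": finger opening in m; "gripper_force": force on a finger pad.
Only numpy, scipy, OpenCV 4.12 (cv2) and the standard library are available. Lean on these libraries where they do the work, as an engineer would, in place of code of your own. Each camera call takes 0.05 s, during which the arm holds its last target. There are 200 camera calls.

### The job

Two alike pen-marking stands are on the bench, and only one has a wooden block lying under its pen. On that stand push the red lever paddle all the way down to its stop, so that the pen comes down to the block, and let go. Leave the other stand's lever raised and do not shift the block.

Things in the scene. Friction and masses are not known exactly. Their poses are not given: they have to be found in the camera images.
- loaded_paddle (a point): Centre of the upper face of the red paddle (50 long, 30 wide, 8 thick) on the lever of the stand with the block; 90 mm out from the pivot along the lever, 4 mm above its centre line. Frame turns with the lever: x = level pivot axis, pointing to the stand's back. Raised fully: slopes up 0.55 rad, 200 mm above the bench; fully down: slopes 0.45 rad below level, 114 mm. Free air below.
- loaded_lever (a joint): Lever angle (rad), stand with the block: 0 raised, 1.0 fully down at its stop; grows right-handed about the paddle frame's x. Pivot on the head's front, 150 mm above the bench; the lever reaches to the stand's right seen from the robot. Stiff friction hinge: about 3 N on the paddle moves it, it stays where left. The linked pen sinks 16 mm, nib ending 1 mm over the block.
- spare_lever (a joint): Lever angle (rad) of the empty stand, of the same build: 0 raised, 1.0 fully down. Both stands are fixed to the bench: grey base 170 x 170 mm, its top 12 mm above the bench, a column at the back and a blue head 80 mm wide, top 185 mm above the bench, with a pen on its front.
- block: Loose beech block, 55 x 90 x 50 mm, lying on the base of its stand under the pen. Origin at the centre of its underside, z up; long side along its y axis.

How it is judged:
By the outcome, as a careful person would: the job done as asked, in the order asked, and still so for the second after the job is handed in, with the robot touching nothing.
It also fails if it takes over 24 s, if anything falls off the work surface, if the arm or the gripper's body presses on something with over 40 N, if the wrist force passes 120 N, or if a joint passes its speed limit or range.

## Working session

There is one attempt and no reset: what is moved stays moved. The work goes in short steps, Python scripts to look and compute and a tool call to move; the robot and the scene stay as the last step left them, time stands still between calls to the robot, and variables do not carry over. Pictures are saved under pics/ and viewed, at most 10 in all, crops included, and the job is handed in when it is done.

Besides the shell and the picture viewer there is one more tool, called after "Emit:" as a command line: name --argument value ..., lists and objects as JSON in quotes. drive_tool: Moves the arm, as the interface text tells. Its arguments: {"type":"object","properties":{"moves":{"type":"array","items":{"type":"number"}}},"required":["moves"]}

```bash
mkdir -p pics; python3 - <<'E'
from workcell import ctrl,cams
import cv2,numpy as np
s=ctrl.sense();print(s['t'],s['ee_pos'],s['ee_rot'],ctrl.tips_ahead)
for n in("scene","top"):
    p,d=cams.grab_frame(n);cv2.imwrite(f'pics/{n}0.png',p);np.savez(f'{n}0.npz',p=p,d=d)
    c=cams.camera_params(n);print(n,{k:np.round(v,3).tolist() for k,v in c.items()})
    R,t=np.array(c['R']),np.array(c['t'])
    h=cv2.cvtColor(p,cv2.COLOR_BGR2HSV)
    m=(((h[...,0]<8)|(h[...,0]>172))&(h[...,1]>140)&(h[...,2]>60)).astype(np.uint8)
    N,l,st,ce=cv2.connectedComponentsWithStats(m)
    for i in range(1,N):
        if st[i,4]<60: continue
        v,u=np.where((l==i)&(d>0));z=d[v,u]
        X=(np.c_[(u-c['cx'])/c['fx']*z,(v-c['cy'])/c['fy']*z,z]-t)@R
        print(st[i],ce[i].round(1),np.median(X,0).round(3),X.min(0).round(3),X.max(0).round(3))
E
```

```text
0.0 [0.28653318 0.58295556 0.25238097] [-1.47883479e-04  2.26456094e-01  9.74021004e-01 -8.35835142e-04] 0.022
scene {'fx': 420.661, 'fy': 420.661, 'cx': 275.913, 'cy': 216.993, 'R': [[0.688, -0.726, -0.002], [-0.496, -0.467, -0.732], [0.53, 0.504, -0.682]], 't': [-0.412, 0.346, 0.906]}
[356  27 111  34 546] [415.9  43.4] [ 1.184 -0.029  0.393] [ 1.175 -0.177  0.376] [1.211 0.196 0.409]
[294 128  17  14 162] [302.  134.3] [0.988 0.238 0.055] [0.967 0.218 0.036] [1.018 0.27  0.079]
[162 137  11  15  98] [167.  143.4] [0.645 0.587 0.027] [0.623 0.549 0.014] [0.667 0.63  0.033]
[327 258  22  11 153] [337.5 262.9] [ 0.481 -0.29   0.201] [ 0.469 -0.308  0.187] [ 0.497 -0.267  0.211]
top {'fx': 408.125, 'fy': 408.125, 'cx': 280.094, 'cy': 214.771, 'R': [[-0.013, -1.0, 0.001], [-0.99, 0.013, -0.143], [0.143, -0.003, -0.99]], 't': [-0.029, 0.544, 0.955]}
[153  27  28  31 411] [166.4  42.6] [0.987 0.247 0.053] [0.969 0.216 0.006] [1.022 0.287 0.076]
[ 11 168  40  20 383] [ 29.2 176.8] [0.649 0.59  0.026] [ 0.625  0.541 -0.003] [0.674 0.647 0.033]
[190 198  21  16 251] [200.5 205.3] [0.541 0.125 0.202] [0.524 0.105 0.011] [0.593 0.189 0.215]
[391 223  26  15 346] [403.5 230.2] [ 0.486 -0.287  0.197] [ 0.47  -0.329 -0.001] [ 0.514 -0.265  0.21 ]
```

```bash
python3 -c "
import cv2,numpy as np
a=cv2.imread('pics/scene0.png');b=cv2.imread('pics/top0.png')
cv2.imwrite('pics/both.png',cv2.resize(np.vstack([a,b]),(400,600)))"; ls
```

```text
pics
scene0.npz
top0.npz
```

View pics/scene0.png

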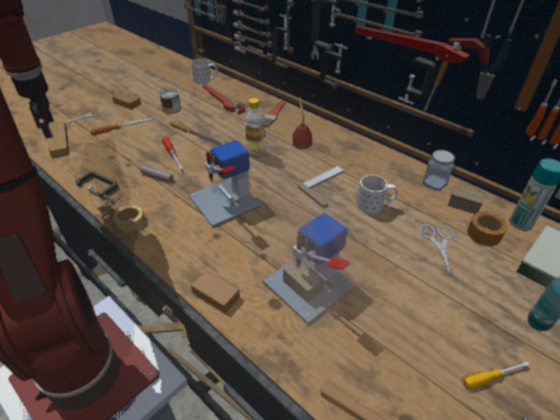

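View pics/top0.png

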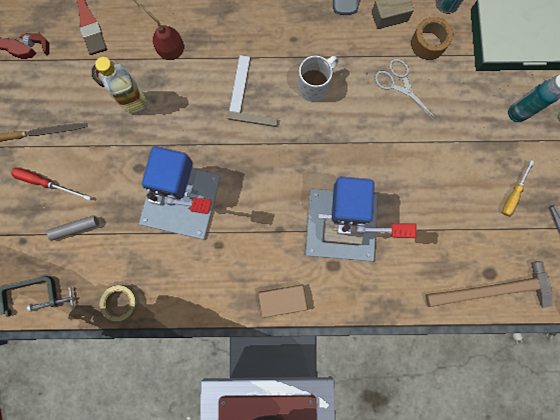

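The scene view shows the right stand (paddle at 337,263) with a wooden block on its base at about (300,275). The left stand's base looks empty, and in the top view its paddle is at (200,205) and the loaded one at (403,230). Next I'll refine the paddle centre and yaw and confirm the block.

```bash
python3 - <<'E'
from workcell import ctrl,cams
import cv2,numpy as np
def ray(c,uv,z):
    R,t=np.array(c['R']),np.array(c['t']);o=-R.T@t
    d=np.c_[(uv[:,0]-c['cx'])/c['fx'],(uv[:,1]-c['cy'])/c['fy'],np.ones(len(uv))]@R
    return o+d*((z-o[2])/d[:,2])[:,None]
for n,x0 in(("top",300),("scene",280)):
    f=np.load(n+'0.npz');p=f['p'];c=cams.camera_params(n);h=cv2.cvtColor(p,cv2.COLOR_BGR2HSV)
    for nm,m,z in(("red",((h[...,0]<8)|(h[...,0]>172))&(h[...,1]>140)&(h[...,2]>60),.2),("blue",(h[...,0]>105)&(h[...,0]<130)&(h[...,1]>120)&(h[...,2]>120),.185)):
        m=m.astype(np.uint8);m[:,:x0]=0;m[:,450:]=0;m[:150]=0
        k=max(cv2.findContours(m,0,2)[0],key=cv2.contourArea)[:,0].astype(float)
        W=ray(c,k,z)[:,:2];r=cv2.minAreaRect((W*1000).astype(np.float32))
        print(n,nm,np.round(r[0],1),np.round(r[1],1),round(r[2],1))
a=cv2.resize(np.load('scene0.npz')['p'][130:320,180:370],(560,560),interpolation=2)
cv2.imwrite('pics/crop.png',a)
E
```

```text
top red [ 485.6 -285.7] [50.4 28.5] 89.3
top blue [ 554.7 -190.7] [76.8 87.9] 84.4
scene red [ 481.5 -289.4] [24.9 41.5] 24.4
scene blue [ 552.4 -193.6] [71.1 82.5] 85.3
```

View pics/crop.png

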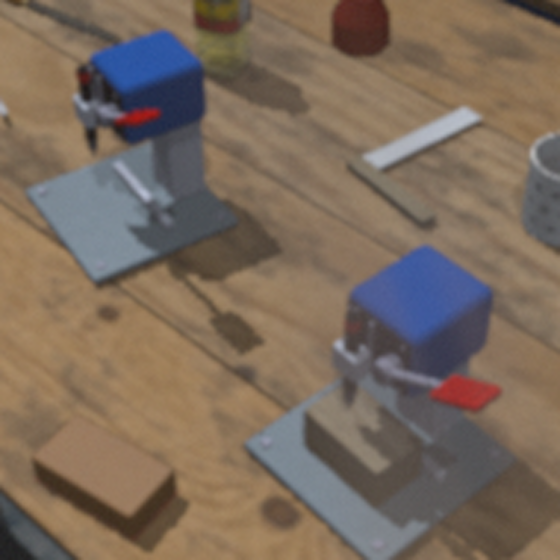

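The crop confirms it: the right stand has the block under its pen, and the left stand is empty. I'll align the tool, close the gripper, lift, and travel.

Emit:
drive_tool --moves '[0,0,-0.6,0,0,-0.82,255,0,0,-0.6,0,0,-0.82,255,0,0,-0.6,0,0,-0.82,255,0,0,-0.6,0,0,-0.82,255,-0.67,-1,0,0,0,0,255,-0.67,-1,0,0,0,0,255,-0.67,-1,0,0,0,0,255,-0.67,-1,0,0,0,0,255,-0.67,-1,0,0,0,0,255,-0.67,-1,0,0,0,0,255]'

```text
t: 1.35
ee_pos: [0.3878, 0.4324, 0.3129]
ee_rot: [-0.0, -0.001, 1.0, -0.0]
force: [0.5, 0.1, 0.2]
opening: 0.0004
gripper_force: 0.0
```

Emit:
drive_tool --moves '[-0.5,-1,0,0,0,0,255,-0.5,-1,0,0,0,0,255,-0.5,-1,0,0,0,0,255,-0.5,-1,0,0,0,0,255,-0.5,-1,0,0,0,0,255,-0.5,-1,0,0,0,0,255,-0.5,-1,0,0,0,0,255,-0.5,-1,0,0,0,0,255,0,-1,0,0,0,0,255,0,-1,0,0,0,0,255]'

```text
t: 2.6
ee_pos: [0.4875, 0.1826, 0.3129]
ee_rot: [-0.0, -0.0, 1.0, -0.0]
force: [1.2, 0.2, -0.2]
opening: 0.0003
gripper_force: 0.0
```

Emit:
drive_tool --moves '[0,-1,0,0,0,0,255,0,-1,0,0,0,0,255,0,-1,0,0,0,0,255,0,-1,0,0,0,0,255,0,-1,0,0,0,0,255,0,-1,0,0,0,0,255,0,-1,0,0,0,0,255,0,-1,0,0,0,0,255,0,-1,0,0,0,0,255,0,-1,0,0,0,0,255]'

```text
t: 3.85
ee_pos: [0.4877, -0.0673, 0.3131]
ee_rot: [-0.0, -0.001, 1.0, -0.0]
force: [0.1, 0.4, 0.7]
opening: 0.0
gripper_force: 0.0
```

Emit:
drive_tool --moves '[0.01,-0.95,0,0,0,0,255,0.01,-0.95,0,0,0,0,255,0.01,-0.95,0,0,0,0,255,0.01,-0.95,0,0,0,0,255,0.01,-0.95,0,0,0,0,255,0.01,-0.95,0,0,0,0,255,0.01,-0.95,0,0,0,0,255,0.01,-0.95,0,0,0,0,255,0.01,-0.95,0,0,0,0,255,0.01,-0.95,0,0,0,0,255]'

```text
t: 5.1
ee_pos: [0.4855, -0.3045, 0.313]
ee_rot: [-0.0, -0.001, 1.0, 0.0]
force: [-0.5, 0.2, -0.0]
opening: 0.0002
gripper_force: 0.0
```

Emit:
drive_tool --moves '[0,0,0.8,0,0,0,255,0,0,0.8,0,0,0,255,0,0,0.8,0,0,0,255,0,0,0.3,0,0,0,255,0,0,0,0,0,0,255]'

```text
t: 5.72
ee_pos: [0.4856, -0.3038, 0.2457]
ee_rot: [-0.0, -0.001, 1.0, 0.0]
force: [-0.9, 0.0, 0.8]
opening: -0.0001
gripper_force: 0.0
```

```bash
python3 - <<'E'
from workcell import ctrl,cams
import cv2,numpy as np
a=[cv2.resize(cams.grab_frame(n)[0][y:y+140,x:x+140],(400,400),interpolation=2) for n,x,y in(("scene",250,180),("top",310,160))]
cv2.imwrite('pics/pre.png',np.hstack(a))
E
```

```text
(no output)
```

View pics/pre.png

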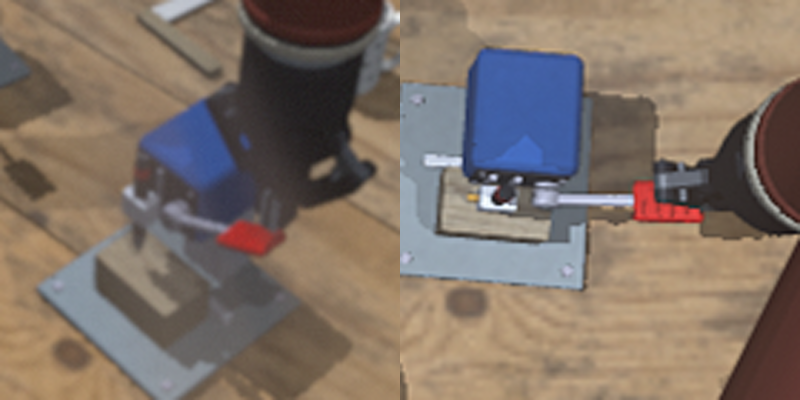

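The views show the closed fingertips above the red paddle, clear of the head. They sit slightly towards the back, so I'll shift 4 mm forward and descend.

Emit:
drive_tool --moves '[0.16,0,0.2,0,0,0,255,0,0,0.4,0,0,0,255,0,0,0.4,0,0,0,255,0,0,0.4,0,0,0,255]'

```text
t: 6.32
ee_pos: [0.4818, -0.304, 0.2102]
ee_rot: [0.0, -0.001, 1.0, 0.0]
force: [-0.8, -0.9, 2.4]
opening: -0.0003
gripper_force: 1.2
```

Emit:
drive_tool --moves '[0,0,0.4,0,0,0,255,0,0,0.4,0,0,0,255,0,0,0.4,0,0,0,255]'

```text
t: 6.7
ee_pos: [0.4817, -0.3041, 0.1801]
ee_rot: [-0.0, -0.001, 1.0, -0.0]
force: [-0.0, -1.6, 2.6]
opening: 0.0
gripper_force: 1.3
```

Contact force is about 2.6 N, so the lever is turning. I'll continue down, slower near the stop.

Emit:
drive_tool --moves '[0,0,0.4,0,0,0,255,0,0,0.4,0,0,0,255,0,0,0.4,0,0,0,255,0,0,0.1,0,0,0,255]'

```text
t: 7.2
ee_pos: [0.4816, -0.3035, 0.1475]
ee_rot: [-0.0, -0.001, 1.0, 0.0]
force: [-1.1, 0.7, 2.7]
opening: 0.0001
gripper_force: 1.2
```

Emit:
drive_tool --moves '[0,0,0.1,0,0,0,255,0,0,0.1,0,0,0,255]'

```text
t: 7.45
ee_pos: [0.4818, -0.3041, 0.1434]
ee_rot: [0.0, -0.001, 1.0, -0.0]
force: [0.1, 1.1, 2.9]
opening: -0.0004
gripper_force: 1.2
```

Emit:
drive_tool --moves '[0,0,0.08,0,0,0,255,0,0,0.08,0,0,0,255]'

```text
t: 7.7
ee_pos: [0.4818, -0.304, 0.1394]
ee_rot: [0.0, -0.001, 1.0, -0.0]
force: [0.5, 0.0, 3.3]
opening: 0.0003
gripper_force: 1.1
```

Emit:
drive_tool --moves '[0,0,0.05,0,0,0,255,0,0,0,0,0,0,255]'

```text
t: 7.95
ee_pos: [0.4817, -0.304, 0.138]
ee_rot: [-0.0, -0.001, 1.0, -0.0]
force: [0.1, -0.1, 1.2]
opening: -0.0001
gripper_force: 0.5
```

Emit:
drive_tool --moves '[0,0,0.05,0,0,0,255,0,0,0,0,0,0,255]'

```text
t: 8.2
ee_pos: [0.4817, -0.304, 0.1368]
ee_rot: [-0.0, -0.001, 1.0, -0.0]
force: [0.4, 0.3, 1.3]
opening: 0.0002
gripper_force: 0.7
```

No stop yet, so I'll keep stepping and watch the force.

Emit:
drive_tool --moves '[0,0,0.06,0,0,0,255,0,0,0.06,0,0,0,255]'

```text
t: 8.45
ee_pos: [0.4817, -0.304, 0.1338]
ee_rot: [0.0, -0.001, 1.0, -0.0]
force: [0.4, -0.0, 2.0]
opening: 0.0003
gripper_force: 1.1
```

Emit:
drive_tool --moves '[0,0,0.06,0,0,0,255]'

```text
t: 8.57
ee_pos: [0.4819, -0.304, 0.1325]
ee_rot: [0.0, -0.001, 1.0, -0.0]
force: [-1.5, 2.6, 11.5]
opening: -0.0
gripper_force: 4.9
```

Emit:
drive_tool --moves '[0,0,0.06,0,0,0,255]'

```text
t: 8.7
ee_pos: [0.4821, -0.3042, 0.1319]
ee_rot: [0.001, -0.001, 1.0, 0.0]
force: [-5.2, 4.0, 21.4]
opening: -0.0001
gripper_force: 9.1
```

The force jumped to 21 N with almost no travel, so that's the stop. The height fits too. I'll let go straight up.

Emit:
drive_tool --moves '[0,0,-0.2,0,0,0,255,0,0,-0.6,0,0,0,255,0,0,-1,0,0,0,255,0,0,-1,0,0,0,255,0,0,-1,0,0,0,255,0,0,-1,0,0,0,255,0,-1,-1,0,0,0,255,0,-1,0,0,0,0,255,0,-1,0,0,0,0,255,0,0,0,0,0,0,255]'

```text
t: 9.95
ee_pos: [0.4808, -0.3808, 0.2763]
ee_rot: [-0.0, 0.001, 1.0, -0.001]
force: [-0.5, 0.0, 0.4]
opening: 0.0003
gripper_force: 0.0
```

```bash
python3 - <<'E'
from workcell import ctrl,cams
import cv2,numpy as np
o=[]
for n,x,y in(("scene",250,180),("top",310,160)):
    p,d=cams.grab_frame(n);c=cams.camera_params(n);R,t=np.array(c['R']),np.array(c['t'])
    o.append(cv2.resize(p[y:y+140,x:x+140],(400,400),interpolation=2))
    h=cv2.cvtColor(p,cv2.COLOR_BGR2HSV);m=((h[...,0]<8)|(h[...,0]>172))&(h[...,1]>140)&(h[...,2]>60)&(d>0)
    v,u=np.where(m);z=d[v,u];X=(np.c_[(u-c['cx'])/c['fx']*z,(v-c['cy'])/c['fy']*z,z]-t)@R
    for k,yc in(("loaded",-.29),("spare",.125)):
        q=X[(abs(X[:,1]-yc)<.05)&(abs(X[:,0]-.5)<.06)&(X[:,2]>.06)&(X[:,2]<.25)]
        if len(q)>9: print(n,k,len(q),np.median(q,0).round(4),"slope",np.arctan(np.polyfit(q[:,1],q[:,2],1)[0]).round(2))
cv2.imwrite('pics/post.png',np.hstack(o))
E
```

```text
scene loaded 228 [ 0.4841 -0.2908  0.1144] slope 0.45
scene spare 49 [0.5332 0.1121 0.2105] slope -0.43
top loaded 224 [ 0.4854 -0.2892  0.1164] slope 0.44
top spare 249 [0.5413 0.1256 0.2029] slope -0.53
```

View pics/post.png

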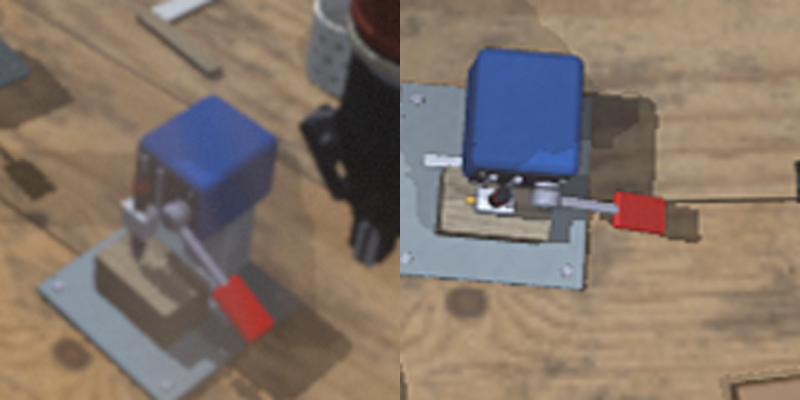

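The lever is fully down: it slopes 0.45 rad below level, with the paddle at 114 mm. The block hasn't moved, the spare lever is still raised, and the arm is clear.

```bash
python3 -c "
from workcell import ctrl
print(ctrl.close_job())"
```

```text
the job is handed in; nothing more can be done
None
```

The lever on the stand with the block is pushed down to its stop and released, the spare lever is still raised, the block looks unmoved in the images, and the job is handed in.

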